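# Clear the bushing press onto the draining stand

## Robot

A 6-joint arm with a two-finger parallel gripper is mounted at the origin on the work surface. World frame = base frame: x ahead of the robot, y to its left, z up, the work surface at z = 0. Lengths are in m, angles in rad, forces in N, time in s.
With the tool pointing down it reaches from about 0.425 to 0.95 m from the base axis. Payload 3.5 kg.
Tool frame: the origin (TCP) lies at the very end of the fingers, on their centre line; the grasp point (between the pads) lies 19 mm behind it (ctrl.tcp_to_grasp is the z of the grasp point in the tool frame, in m); z points along the fingers, y is the direction in which the jaws open and shut (so a half turn about z gives the same grasp; the last joint's range is limited). The gripper opens to 85 mm and grips with 20 to 120 N. Pads are 22 mm wide; open, the fingers measure 114 mm over their backs; the gripper's body (76 mm by 85 mm) begins 54 mm behind the grasp point. The pads swing forward as they close: fully open they stand 13 mm farther back than shut.
Start: joints at [-1.455, 0.286, 1.577, -0, 1.279, -0.15], TCP at [0.177, -0.651, 0.231] pointing down, gripper open.
Joint ranges: [-2.77, 2.77], [-0.9, 2.22], [0.21, 2.48], [-1.53, 4.67], [0.24, 2.81], [-2.84, 2.84]. Speed limits (rad/s): [2.79, 2.79, 3.14, 3.14, 3.14, 3.14].

## Interface

Orientations are given as a unit quaternion [x, y, z, w].
In Python, from plant import ctrl gives the robot as it stands.
- The arm moves only by the tool drive_tool, never from a script. Its argument "motion" is a list that holds one entry, the list of rows, each a list of 5 numbers: the closure, from -1 (fully open) to 1 (shut), then the shift along the tool's x, y, z in mm, then the turn about the tool's z in degrees. In form: [[[grip, dx, dy, dz, yaw], ...]]. A call has exactly 8 rows; each row is the pose to reach, as a shift and turn from the pose commanded when the call began, along the tool's axes at that moment; what a row does not reach only later rows make up. A row lasts 1/12 s, in which the tool goes at most 41.7 mm and 7.16 degrees, less where a joint would pass 70% of its speed; a pose out of reach is approached as far as the arm can. A call with a gripper value outside its range is refused whole. The fingers move at their own pace and stop on an object; "grip_force" is the grip in N (left out, the last holds). Time passes only in rows, so rows that repeat a pose let the fingers close, or fill a call up. It gives the time, the measured TCP pose, the force and the opening at its end, in the units of the state.
- ctrl.get_state(): the state, without advancing time (a new reading comes with each control period).
- ctrl.read_camera(name): name is "side" or "top"; returns the picture (384x512x3 uint8, red, green, blue); there is no depth.
- ctrl.camera_model(name): a dict with "fx", "fy", "cx", "cy" (pixels), "k1" (the pictures are not rectified: a ray, as slopes to the right and down, at radius r is drawn at 1 + k1 r^2 times it, then the intrinsics apply), "R" (3x3) and "t" (3): a world point X has camera coordinates R X + t. Camera axes: x right, y down, z forward; pixel columns grow to the right and rows downward; lengths in m; the calibration is good to about 2 mm. A picture is of the moment at which its call begins. camera_model takes no time and is no camera call.
- ctrl.sign_off(): hands the job in, once; it reports no verdict.
Trained networks look in the newest picture that a camera, given by its name, has taken for a name from the list of things; names that differ only in an ending like _2 or _b are one class to them, and where a whole thing is asked for, a point or a joint stands for the part that bears it (a point fixed in the world has none). Each returns a list of dicts, best first, with "confidence" (0 to 1); they miss things now and then, are a little off and sometimes report something else, mostly with a low value. They report only what shows in the picture. A call takes as long as a camera call.
- ctrl.silhouettes(target, camera): "mask" (384x512 bool, what is visible of it) and "extent" ([left, top, right, bottom] in pixels, round what is visible of it).
- ctrl.mark_of(target, camera): "position" ([column, row] in pixels: a listed point, or the origin of a listed thing).
The state is a dict: "time": time; "qpos": joint angles; "dq": joint speeds; "joint_efforts": joint torques, N m; "eef_pos": TCP position; "tcp_rot": TCP orientation; "contact_force": force on the tool from outside, world axes, zero at the start; "wrist_torque": the same for the moment, N m; "opening": opening from 0.0 (shut) to 1.0 (fully open).
Only numpy, scipy, OpenCV 4.12 (cv2) and the standard library are available. Lean on these libraries where they do the work, as an engineer would, in place of code of your own. Each camera call takes 0.05 s, during which the arm holds its last target. There are 200 camera calls.

## Task

First lift the canister by its handle off the draining stand and set it down upright, wholly on the round cork mat, keeping it level on the way. Then pull the press lever fully down to its stop, so that the ejector pushes out the last brass block, and ease it slowly, under control, all the way back up (never let it snap back). Collect every brass block from the catch tray, the ejected one included, and lay them all on the floor of the draining stand, inside its rim and none on top of another; leave the other things on the bench alone.

Things in the scene. Friction and masses are not known exactly. Their poses are not given: they have to be found in the camera images.
- canister: white round canister with a steel lid, 94 mm diameter, 71 mm high, and a fixed black arched handle over it: straight bar 12 mm thick, 52 mm long along its y axis, bar axis 127 mm above the underside, 50 mm clear under it. About 0.45 kg. Origin: centre of the underside, z up. Starts in the draining stand
- canister_handle (a point): middle of the canister's handle bar; axes as the canister's (bar along y)
- stand: draining stand: four rubber feet and an aluminium floor 200 x 180 mm (x, y) with a blue rim 5 mm thick. Origin on the table under its centre; the floor's top is 45 mm above the origin, the rim's top 55 mm; inside 190 x 170 mm. Fixed
- mat: round cork mat, 156 mm diameter, 4 mm thick, fixed to the table. Origin: centre of its underside
- press: green lever press, fixed, 252 mm high, lever on its -x side, catch tray on its +y side. Origin: on the table below the ram. Bed under the ram and tray floor are one level, 12 mm up. Column: x 50 to 125, y -45 to 45 mm; head over the bed: x -50 to 55, y -40 to 40, z 63 to 202 mm. As the lever goes down an ejector pushes the block on the bed along +y into the tray, its centre to about y = 100 mm
- tray_center (a point): centre of the catch tray's floor, 180 mm along +y from the press's origin and 12 mm up; axes as the press's. Inside 248 x 228 mm (x, y), lip 10 mm above the floor, a 54 mm gap in the lip towards the press
- lever (a joint): angle of the press lever in rad: 0 up at rest, 1.0 fully down at its stop; a spring returns it (2.5 to 6 N at the handle)
- lever_pivot (a point): point on the lever's hinge axis (fixed to the press, axis along the press's y), 200 mm above the press's origin; axes as the press's
- lever_grip (a point): middle of the lever's red crossbar handle (round, 20 mm thick, 80 mm long along the press's y); 170 mm from the pivot, up at 0.43 rad above horizontal on the -x side when the lever is at 0, going down as the lever value grows
- block_last: brass bearing block 26 x 44 x 26 mm (x, y, z) with a bushing in its top, 0.16 kg. Origin: centre of its underside. Starts on the press bed under the ram
- block0: brass bearing block 26 x 44 x 26 mm (x, y, z) with a bushing in its top, 0.16 kg. Origin: centre of its underside. Starts in the catch tray; may be absent
- block1: brass bearing block 26 x 44 x 26 mm (x, y, z) with a bushing in its top, 0.16 kg. Origin: centre of its underside. Starts in the catch tray; may be absent
- block2: brass bearing block 26 x 44 x 26 mm (x, y, z) with a bushing in its top, 0.16 kg. Origin: centre of its underside. Starts in the catch tray; may be absent
- block3: brass bearing block 26 x 44 x 26 mm (x, y, z) with a bushing in its top, 0.16 kg. Origin: centre of its underside. Starts in the catch tray; may be absent
- block4: brass bearing block 26 x 44 x 26 mm (x, y, z) with a bushing in its top, 0.16 kg. Origin: centre of its underside. Starts in the catch tray; may be absent
- loupe: black eye loupe, 42 mm diameter, 26 mm high. Bystander, to be left alone
- jar: small amber jar, 48 mm diameter, 55 mm high. Bystander, to be left alone
- screwdriver: green-handled screwdriver lying on the bench. Bystander, to be left alone
- brush: brush lying on the bench. Bystander, to be left alone
- oil: white oil bottle with a red cap, 40 mm diameter, 100 mm high. Bystander, to be left alone
- barrel: brass mainspring barrel (disc), 56 mm diameter, 22 mm high. Bystander, to be left alone

How it is judged:
On the way, in this order (a step that is already met when the one before it is completed fails the run):
1. the canister stands upright on the cork mat, let go (horizontal distance between canister and mat below 0.033 m and z of canister in the frame of mat below 0.009 m and angle between canister's own z axis and vertical below 0.08 rad and linear speed of canister below 0.02 m/s and contact force between the fingers and canister below 0.2 N), for 0.3 s.
2. the lever is pulled fully down (above 0.93) and the last block is pushed out of the press (value of joint lever above 0.93 rad and y of block_last in the frame of press above 0.07 m), for 0.1 s.
3. the lever is back up (below 0.05) (value of joint lever below 0.05 rad), for 0.2 s.
At the end, for the whole second after the job is handed in: Canister upright (within 0.08 rad) and wholly on the mat (centre within 33 mm of the mat's), lever back up (below 0.05), every brass block present at rest on the stand's floor inside the rim (centre within 87 mm in x and 77 mm in y of the stand's centre, not stacked) (horizontal distance between canister and mat below 0.033 m and z of canister in the frame of mat below 0.009 m and angle between canister's own z axis and vertical below 0.08 rad and linear speed of each of canister, block_last, block0, block1, block2, block3, block4 below 0.02 m/s and value of joint lever below 0.05 rad and x of block_last in the frame of stand between -0.087 and 0.087 m and y of block_last in the frame of stand between -0.077 and 0.077 m and z of block_last in the frame of stand between 0.04 and 0.0685 m and x of block0 in the frame of stand between -0.087 and 0.087 m and y of block0 in the frame of stand between -0.077 and 0.077 m and z of block0 in the frame of stand between 0.04 and 0.0685 m and x of block1 in the frame of stand between -0.087 and 0.087 m and y of block1 in the frame of stand between -0.077 and 0.077 m and z of block1 in the frame of stand between 0.04 and 0.0685 m and x of block2 in the frame of stand between -0.087 and 0.087 m and y of block2 in the frame of stand between -0.077 and 0.077 m and z of block2 in the frame of stand between 0.04 and 0.0685 m and x of block3 in the frame of stand between -0.087 and 0.087 m and y of block3 in the frame of stand between -0.077 and 0.077 m and z of block3 in the frame of stand between 0.04 and 0.0685 m and x of block4 in the frame of stand between -0.087 and 0.087 m and y of block4 in the frame of stand between -0.077 and 0.077 m and z of block4 in the frame of stand between 0.04 and 0.0685 m); the robot touches nothing.
It fails at once if the lever snaps back (returns faster than 1.2 rad/s) (velocity of joint lever below -1.2 rad/s).
It fails at once if the canister is tipped (more than 0.45 rad) (angle between canister's own z axis and vertical above 0.45 rad).
It fails at once if another thing on the bench is disturbed (moved more than 30 mm) (distance of any of loupe, jar, screwdriver, brush, oil, barrel from where it was at the start of the episode above 0.03 m).
Of block0, block1, block2, block3, block4 only 3 to 5 are there at a start; the rules pass over those that are not, and their reading is None.
At some moment in a run one of block0, block1, block2, block3, block4 may be knocked a few centimetres aside while the robot is not near it.
It also fails if it takes over 210 s, if anything falls off the work surface, if the arm or the gripper's body presses on something with over 40 N, if the wrist force passes 120 N, or if a joint passes its speed limit or range.

## Working session

There is one attempt and no reset: what is moved stays moved. The work goes in short steps, Python scripts to look and compute and a tool call to move; the robot and the scene stay as the last step left them, time stands still between calls to the robot, and variables do not carry over. Pictures are saved under pics/ and viewed, on a budget of 14 in all, crops included, one or two more only if the job needs it, and the job is handed in when it is done.

Besides the shell and the picture viewer there is one more tool, called as name(argument=value, ...) on one line, values as JSON. drive_tool: Moves the arm, as the interface text tells. Its arguments: {"type":"object","properties":{"motion":{"type":"array","items":{"type":"array","items":{"type":"array","items":{"type":"number"}}}},"grip_force":{"type":"number"}},"required":["motion"]}

```bash
mkdir -p pics; ls
cat > h.py <<'E'
import numpy as np, cv2
from plant import ctrl
from scipy.spatial.transform import Rotation as Ro
def und(cam,px):
    m=ctrl.camera_model(cam); K=np.array([[m['fx'],0,m['cx']],[0,m['fy'],m['cy']],[0,0,1.]])
    p=cv2.undistortPoints(np.array(px,float).reshape(-1,1,2),K,np.array([m['k1'],0,0,0,0.])).reshape(-1,2)
    # forward model x_d = x(1+k1 r^2): same as OpenCV's
    R=np.array(m['R']);t=np.array(m['t']); d=np.c_[p,np.ones(len(p))]@R
    return -R.T@t,d
def at_z(cam,px,z):
    c,d=und(cam,px); return c+d*((z-c[2])/d[:,2])[:,None]
def proj(cam,X):
    m=ctrl.camera_model(cam); K=np.array([[m['fx'],0,m['cx']],[0,m['fy'],m['cy']],[0,0,1.]])
    return cv2.projectPoints(np.array(X,float).reshape(-1,1,3),cv2.Rodrigues(np.array(m['R']))[0],np.array(m['t'],float),K,np.array([m['k1'],0,0,0,0.]))[0].reshape(-1,2)
def snap(cam,name):
    im=np.array(ctrl.read_camera(cam)); cv2.imwrite(f'pics/{name}.png',im[:,:,::-1]); return im
def st():
    s=ctrl.get_state(); R=Ro.from_quat(s['tcp_rot']).as_matrix()
    print('t',round(s['time'],2),'tcp',np.round(s['eef_pos'],4),'x',np.round(R[:,0],3),'y',np.round(R[:,1],3),'z',np.round(R[:,2],3),'F',np.round(s['contact_force'],1),'op',round(s['opening'],3)); return s,R
def shift(target):
    s,R=st(); d=R.T@(np.array(target)-np.array(s['eef_pos'])); print('shift mm',np.round(d*1000,1)); return d
E
python3 - <<'E'
from h import *
a=snap('top','t0'); b=snap('side','s0')
cv2.imwrite('pics/both.png',np.hstack([cv2.resize(a,(400,300),interpolation=cv2.INTER_AREA),cv2.resize(b,(400,300),interpolation=cv2.INTER_AREA)])[:,:,::-1])
st(); print(ctrl.tcp_to_grasp)
for c in ('top','side'):
    m=ctrl.camera_model(c); print(c,und(c,[[256,192]])[0],m['fx'],m['k1'])
    for n in ['canister','canister_handle','stand','mat','press','tray_center','lever_pivot','lever_grip','block_last','block0','loupe','jar','oil','barrel','screwdriver','brush']:
        print(c,n,[(np.round(d['position'],1).tolist(),round(d['confidence'],2)) for d in ctrl.mark_of(n,c)[:6]])
E
```

```text
pics
t 0.1 tcp [ 0.1773 -0.6507  0.2301] x [0.965 0.263 0.   ] y [ 0.263 -0.965 -0.002] z [-0.     0.002 -1.   ] F [ 0.2  0.3 -0.4] op 0.997
-0.0187
top [0.39923039 0.02182416 1.13587709] 376.57854899897495 0.04043531644506158
top canister [([202.0, 229.9], 0.84)]
top canister_handle [([200.2, 222.5], 0.91)]
top stand [([213.3, 218.5], 0.67), ([362.6, 208.9], 0.48)]
top mat [([140.8, 215.3], 0.97)]
top press [([363.9, 205.8], 0.68)]
top tray_center [([300.0, 206.1], 0.81), ([306.4, 230.4], 0.71), ([215.3, 217.6], 0.35)]
top lever_pivot [([384.5, 201.3], 0.85)]
top lever_grip [([399.8, 264.8], 0.58)]
top block_last [([360.3, 207.6], 0.39)]
top block0 [([304.3, 175.6], 0.7), ([141.5, 213.7], 0.69), ([310.5, 229.8], 0.64), ([282.0, 179.6], 0.45), ([279.1, 201.0], 0.44), ([181.1, 141.3], 0.25)]
top loupe [([271.1, 268.2], 0.67), ([303.2, 177.1], 0.26)]
top jar [([211.2, 265.7], 0.75), ([302.1, 208.6], 0.55), ([182.8, 138.0], 0.3)]
top oil [([147.1, 158.8], 0.48)]
top barrel [([183.2, 139.5], 0.83)]
top screwdriver [([262.8, 132.0], 0.68)]
top brush [([309.9, 137.6], 0.8)]
side [0.2790413
[... 429 characters left out ...]
vot [([303.6, 135.5], 0.76), ([213.6, 213.3], 0.65)]
side lever_grip [([347.9, 128.7], 0.72), ([322.1, 234.4], 0.71), ([255.5, 209.6], 0.51), ([266.2, 266.7], 0.25)]
side block_last [([323.4, 235.8], 0.72), ([295.9, 174.3], 0.59), ([238.3, 318.7], 0.42)]
side block0 [([281.7, 203.4], 0.65), ([273.7, 215.0], 0.64), ([302.1, 204.4], 0.55), ([261.8, 197.7], 0.46), ([256.8, 211.5], 0.41)]
side loupe [([325.5, 234.4], 0.45), ([272.0, 214.5], 0.29)]
side jar [([307.1, 278.1], 0.81)]
side oil [([190.1, 300.8], 0.7), ([280.2, 203.1], 0.51)]
side barrel [([188.5, 269.9], 0.69)]
side screwdriver [([187.4, 299.8], 0.64), ([214.4, 212.0], 0.5)]
side brush [([225.4, 186.4], 0.81), ([270.4, 210.9], 0.66)]
```

View pics/t0.png

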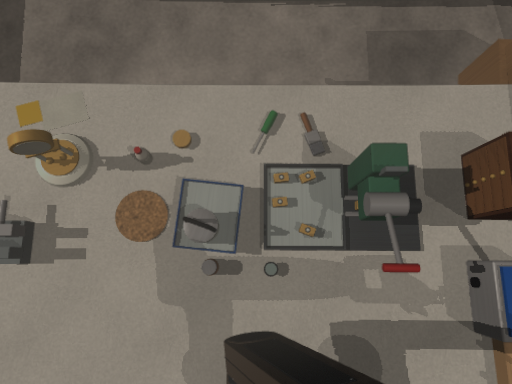

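View pics/s0.png

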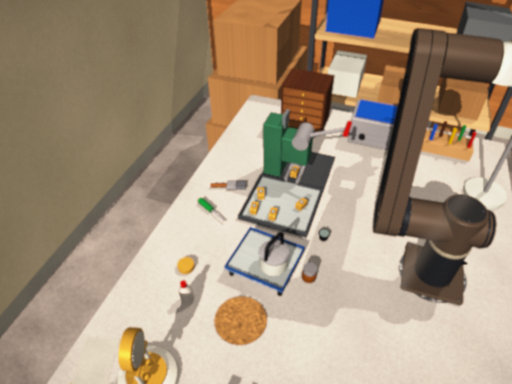

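Run:
```python
from h import *
for c in('top','side'): print(c,np.round(ctrl.camera_model(c)['R'],3).tolist(), proj(c,[[0,0,0],[0.177,-.651,.231],[.4,0,0]]).round(0).tolist())
def tri(a,b):
    c1,d1=und('top',[a]);c2,d2=und('side',[b]);d1=d1[0]/np.linalg.norm(d1);d2=d2[0]/np.linalg.norm(d2)
    A=np.c_[d1,-d2];s=np.linalg.lstsq(A,c2-c1,rcond=None)[0]
    p=c1+s[0]*d1;q=c2+s[1]*d2;return ((p+q)/2).round(4),round(np.linalg.norm(p-q),4)
print('handle',tri([200.2,222.5],[276.7,239.3]))
print('can',tri([202,229.9],[273.2,261.5]))
print('stand',tri([213.3,218.5],[265.3,265.4]), 'mat',tri([140.8,215.3],[237.1,320.8]))
print('press',tri([363.9,205.8],[294.2,175.3]),'pivot',tri([384.5,201.3],[303.6,135.5]),'grip',tri([399.8,264.8],[347.9,128.7]),'tray',tri([306.4,203],[281.2,203]))
for n in ['mat','stand','block0','press']:
  for c in ('top','side'):
    print(c,n,[(np.round(d['extent'],1).tolist(),int(d['mask'].sum()),round(d['confidence'],2)) for d in ctrl.silhouettes(n,c)[:7]])
for z,l in ((.004,[[115,191],[168,191],[115,240],[168,240]]),(.055,[[182,179],[243,185],[237,252],[174,246]]),(.022,[[264,165],[345,165],[345,249],[264,249]]),(.038,[[282,177],[307,176],[280,202],[308,230]]),(.2,[[384,268],[419,268]])): print(z,at_z('top',l,z).round(3).tolist())
```

```text
top [[0.0, -1.0, 0.008], [-0.983, -0.002, -0.183], [0.183, -0.008, -0.983]] [[261.0, 409.0], [559.0, 365.0], [261.0, 259.0]]
side [[-0.939, -0.344, -0.014], [-0.235, 0.669, -0.705], [0.252, -0.658, -0.709]] [[432.0, 273.0], [411.0, 100.0], [313.0, 241.0]]
handle (array([0.489 , 0.1582, 0.1618]), np.float64(0.0078))
can (array([0.486 , 0.168 , 0.0618]), np.float64(0.0092))
stand (array([ 0.5233,  0.1437, -0.0086]), np.float64(0.0038)) mat (array([ 0.5338,  0.3621, -0.004 ]), np.float64(0.0064))
press (array([ 0.5608, -0.3173, -0.0092]), np.float64(0.0007)) pivot (array([ 0.5376, -0.3059,  0.2053]), np.float64(0.0093)) grip (array([ 0.3833, -0.3083,  0.2696]), np.float64(0.01)) tray (array([ 0.5645, -0.1407, -0.001 ]), np.float64(0.0074))
top mat [([183.8, 208.6, 219.6, 242.7], 982, 0.39), ([264.4, 142.4, 425.8, 273.7], 14310, 0.18)]
side mat [([217.5, 296.6, 268.2, 344.7], 2016, 0.58)]
top stand [([172.7, 179.6, 243.1, 254.0], 3361, 0.92), ([114.9, 188.0, 167.8, 242.8], 2087, 0.22)]
side stand [([223.8, 228.3, 304.2, 298.1], 2244, 0.87)]
top block0 [([301.2, 168.9, 315.2, 182.5], 116, 0.62), ([304.9, 225.2, 315.5, 236.6], 136, 0.58), ([271.6, 195.5, 286.4, 207.2], 148, 0.57)]
side block0 [([295.1, 196.0, 311.7, 212.5], 170, 0.65), ([256.7, 190.3, 266.4, 199.8], 97, 0.62), ([246.8, 201.8, 262.6, 216.5], 123, 0.4)]
top press [([263.3, 141.6, 421.4, 273.4], 14034, 0.57), ([133.1, 146.1, 150.8, 167.0], 227, 0.57)]
side press [([236.6, 109.2, 352.4, 239.2], 7094, 0.65)]
0.004 [[0.604, 0.441, 0.004], [0.604, 0.281, 0.004], [0.457, 0.43, 0.004], [0.456, 0.275, 0.004]]
0.055 [[0.63, 0.23, 0.055], [0.613, 0.052, 0.055], [0.42, 0.068, 0.055], [0.437, 0.246, 0.055]]
0.022 [[0.682, -0.011, 0.022], [0.682, -0.257, 0.022], [0.429, -0.246, 0.022], [0.429, -0.01, 0.022]]
0.038 [[0.641, -0.064, 0.038], [0.644, -0.138, 0.038], [0.565, -0.057, 0.038], [0.483, -0.137, 0.038]]
0.2 [[0.38, -0.295, 0.2], [0.38, -0.38, 0.2]]
```

Run:
```python
from h import *
a=cv2.imread('pics/t0.png')
f=lambda y,x:cv2.resize(a[y:y+95,x:x+90],None,fx=4.4,fy=4.4,interpolation=cv2.INTER_CUBIC)
cv2.imwrite('pics/z0.png',np.hstack([f(172,165),f(160,258)]))
g=a.max(2)[205:240,178:225]
m=np.argwhere(g<45)[:,::-1]+[178,205]
print(len(m),m.min(0),m.max(0))
w=at_z('top',m,.172)[:,:2]; c=w.mean(0);u,s,v=np.linalg.svd(w-c);print('bar c',c,v[0],s, ((w-c)@v[0]).min(),((w-c)@v[0]).max())
hsv=cv2.cvtColor(a,cv2.COLOR_BGR2HSV); mm=cv2.inRange(hsv,(8,70,60),(32,255,255)); mm[:, :258]=0;mm[:,350:]=0;mm[:160]=0;mm[255:]=0
mm=cv2.morphologyEx(mm,cv2.MORPH_CLOSE,np.ones((3,3)))
n,l,stt,ce=cv2.connectedComponentsWithStats(mm)
for i in range(1,n):
  if stt[i,4]>20:
    w=at_z('top',np.argwhere(l==i)[:,::-1],.03)[:,:2];c=w.mean(0);v=np.linalg.svd(w-c)[2]
    r=cv2.minAreaRect((w*1000).astype(np.float32));print(stt[i].tolist(),c.round(4),v[0].round(2),r)
print(at_z('top',[[141.3,215.4]],.004))
```

```text
95 [184 217] [215 231]
bar c [0.48857498 0.15607152] [-0.36222634 -0.93209016] [0.23997266 0.02306333] -0.0463879866757969 0.04010292156063347
[299, 170, 17, 13, 127] [ 0.6448 -0.1392] [-0.38  0.93] ((645.220703125, -139.66184997558594), (27.9510440826416, 47.99275588989258), 18.82012939453125)
[273, 172, 16, 11, 130] [ 0.6416 -0.0602] [-0.12  0.99] ((641.8985595703125, -60.38331604003906), (28.815561294555664, 45.61225509643555), 6.58881950378418)
[272, 197, 16, 10, 127] [ 0.5681 -0.0555] [ 0.1  -0.99] ((568.0534057617188, -56.05011749267578), (27.022014617919922, 44.65281677246094), 0.08912113308906555)
[299, 223, 17, 14, 133] [ 0.4851 -0.1354] [-0.34 -0.94] ((485.4461364746094, -135.2382049560547), (45.836097717285156, 27.567459106445312), 69.4712905883789)
[[0.52942168 0.35756425 0.004     ]]
```

View pics/z0.png

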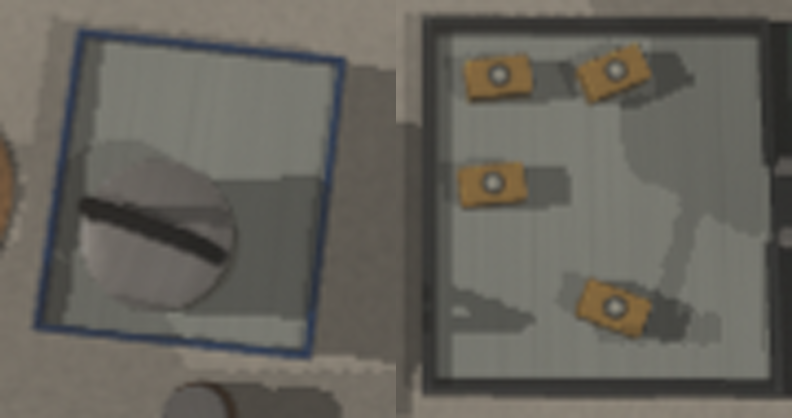

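drive_tool(motion=[[[-1,0,0,-40,0],[-1,0,0,-80,0],[-1,0,0,-120,0],[-1,20,-15,-160,-7],[-1,45,-35,-180,-14],[-1,70,-60,-180,-21],[-1,95,-85,-180,-28],[-1,120,-115,-180,-35]]], grip_force=40)

```text
time: 2.77
eef_pos: [0.2635, -0.5079, 0.4121]
tcp_rot: [0.904, 0.427, -0.0, 0.001]
contact_force: [-0.7, -0.3, 0.0]
opening: 0.999
```

```bash
python3 -c "
from h import *
shift([.489,.156,.30])"
```

```text
t 2.77 tcp [ 0.2635 -0.5079  0.4121] x [ 0.636  0.772 -0.001] y [ 0.772 -0.636  0.002] z [ 0.001 -0.002 -1.   ] F [-0.7 -0.3  0. ] op 0.999
shift mm [ 656.  -248.   111.1]
```

drive_tool(motion=[[[-1,41,-5,0,-3],[-1,82,-10,0,-6],[-1,123,-15,0,-9],[-1,164,-20,0,-12],[-1,205,-25,0,-15],[-1,246,-30,0,-18],[-1,287,-35,0,-18],[-1,328,-40,0,-18]]])

```text
time: 3.43
eef_pos: [0.4426, -0.2292, 0.4117]
tcp_rot: [0.828, 0.561, 0.0, 0.001]
contact_force: [-0.3, -0.7, 0.4]
opening: 1.001
```

```bash
python3 -c "
from h import *
shift([.489,.156,.24])"
```

```text
t 3.43 tcp [ 0.4426 -0.2292  0.4117] x [ 0.371  0.929 -0.   ] y [ 0.929 -0.371  0.001] z [ 0.001 -0.001 -1.   ] F [-0.3 -0.7  0.4] op 1.001
shift mm [ 374.9 -100.   171.5]
```

drive_tool(motion=[[[-1,375,-100,172,0],[-1,375,-100,172,0],[-1,375,-100,172,0],[-1,375,-100,172,0],[-1,375,-100,172,0],[-1,375,-100,172,0],[-1,375,-100,172,0],[-1,375,-100,172,0]]])

```text
time: 4.1
eef_pos: [0.4781, 0.0734, 0.2759]
tcp_rot: [0.828, 0.561, 0.001, 0.0]
contact_force: [0.7, -0.2, 0.7]
opening: 0.996
```

```bash
python3 -c "
from h import *
shift([.489,.156,.153])"
```

```text
t 4.1 tcp [0.4781 0.0734 0.2759] x [0.371 0.929 0.   ] y [ 0.929 -0.371  0.001] z [ 0.001 -0.    -1.   ] F [ 0.7 -0.2  0.7] op 0.996
shift mm [ 80.7 -20.7 122.9]
```

drive_tool(motion=[[[-1,40,-10,0,0],[-1,80,-20,0,0],[-1,81,-21,30,0],[-1,81,-21,60,0],[-1,81,-21,90,0],[-1,81,-21,115,0],[-1,81,-21,123,0],[-1,81,-21,123,0]]])

```text
time: 4.77
eef_pos: [0.487, 0.1543, 0.1507]
tcp_rot: [0.828, 0.561, -0.002, -0.001]
contact_force: [-0.7, -0.2, 0.6]
opening: 1.0
```

Run:
```python
from h import *
shift([.489,.156,.153])
a=snap('side','s1');b=snap('top','t1')
f=lambda a,y,x:cv2.resize(a[y:y+90,x:x+90],None,fx=4.4,fy=4.4,interpolation=cv2.INTER_CUBIC)
cv2.imwrite('pics/z1.png',np.hstack([f(b,175,165),f(a,205,220)])[:,:,::-1])
```

```text
t 4.77 tcp [0.487  0.1543 0.1507] x [ 0.371  0.929 -0.003] y [ 0.929 -0.371 -0.005] z [-0.006 -0.001 -1.   ] F [-0.7 -0.2  0.6] op 1.0
shift mm [ 2.3  1.2 -2.3]
```

View pics/z1.png

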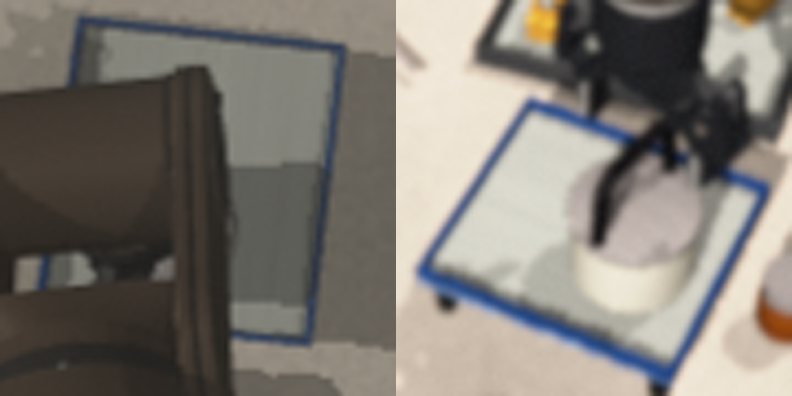

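Run:
```python
from h import *
f=lambda P:((proj('side',P)-[220,205])*4.4+[396,0]).round(0).tolist()
y=np.array([-.371*-1,.929,0]);y=np.array([.371,.929,0])
for z in(.172,.162): print(z,f([np.array([.489,.156,z])+y*k for k in(-.026,0,.026)]))
n=np.array([.929,-.371,0]);T=np.array([.487,.1543,.1507]); print(f([T-n*.0425,T+n*.0425,T,T+[0,0,.019]]))
c,d=und('side',[[220+(633-396)/4.4,205+150/4.4]]); print(c+d[0]*((.172-c[2])/d[0,2]))
```

```text
0.172 [[666.0, 115.0], [641.0, 138.0], [616.0, 161.0]]
0.162 [[665.0, 125.0], [641.0, 147.0], [616.0, 170.0]]
[[693.0, 190.0], [597.0, 125.0], [644.0, 157.0], [645.0, 139.0]]
[0.49074353 0.16781943 0.172     ]
```

drive_tool(motion=[[[-1,5,1,0,0],[1,5,1,0,0],[1,5,1,0,0],[1,5,1,0,0],[1,5,1,0,0],[1,5,1,0,0],[1,5,1,0,0],[1,5,1,0,0]]], grip_force=60)

```text
time: 5.53
eef_pos: [0.4913, 0.1591, 0.1534]
tcp_rot: [0.828, 0.561, -0.0, -0.001]
contact_force: [-2.0, 1.3, 1.5]
opening: 0.117
```

drive_tool(motion=[[[1,5,1,0,0],[1,5,1,-10,0],[1,5,1,-25,0],[1,5,1,-40,0],[1,5,1,-55,0],[1,5,1,-70,0],[1,5,1,-80,0],[1,5,1,-80,0]]])

```text
time: 6.2
eef_pos: [0.4952, 0.1631, 0.235]
tcp_rot: [0.828, 0.561, 0.001, 0.001]
contact_force: [0.1, 0.4, -4.7]
opening: 0.116
```

Run:
```python
from h import *
shift([.529,.3575,.23])
a=snap('side','s2')
cv2.imwrite('pics/z2.png',cv2.resize(a[150:330,190:350],None,fx=3,fy=3,interpolation=cv2.INTER_CUBIC)[:,:,::-1])
```

```text
t 6.2 tcp [0.4952 0.1631 0.235 ] x [0.371 0.929 0.002] y [ 0.929 -0.371  0.003] z [ 0.003  0.    -1.   ] F [ 0.1  0.4 -4.7] op 0.116
shift mm [193.  -40.7   5.2]
```

View pics/z2.png

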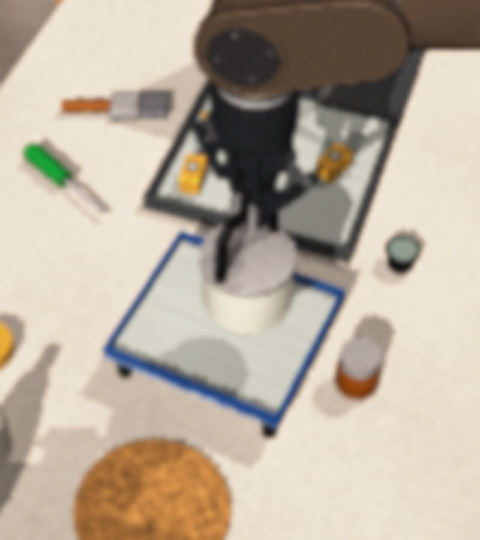

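drive_tool(motion=[[[1,15,-3,0,0],[1,40,-9,0,0],[1,70,-15,0,0],[1,100,-22,0,0],[1,130,-29,0,0],[1,160,-35,0,0],[1,178,-39,0,0],[1,186,-41,0,0]]])

```text
time: 6.92
eef_pos: [0.5244, 0.3532, 0.2305]
tcp_rot: [0.827, 0.562, -0.001, -0.001]
contact_force: [0.0, 0.1, -5.6]
opening: 0.116
```

drive_tool(motion=[[[1,0,0,10,0],[1,0,0,30,0],[1,0,0,55,0],[1,0,0,80,0],[1,0,0,100,0],[1,0,0,110,0],[1,0,0,116,0],[1,0,0,116,0]]])

```text
time: 7.58
eef_pos: [0.5244, 0.3497, 0.1152]
tcp_rot: [0.828, 0.56, -0.002, -0.0]
contact_force: [-0.2, 0.3, -5.1]
opening: 0.113
```

Run:
```python
from h import *
shift([.529,.3575,.112])
a=snap('side','s3')
cv2.imwrite('pics/z3.png',cv2.resize(a[210:360,190:330],None,fx=4,fy=4,interpolation=cv2.INTER_CUBIC)[:,:,::-1])
```

```text
t 7.58 tcp [0.5244 0.3497 0.1152] x [ 0.372  0.928 -0.003] y [ 0.928 -0.372 -0.002] z [-0.003 -0.002 -1.   ] F [-0.2  0.3 -5.1] op 0.113
shift mm [9.  1.4 3.1]
```

View pics/z3.png

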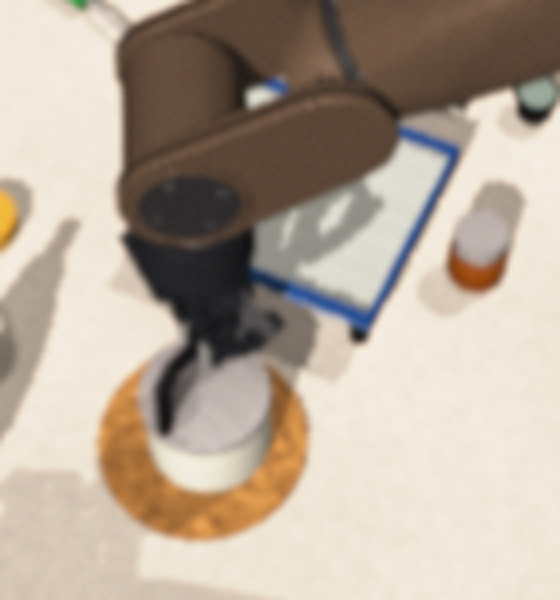

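drive_tool(motion=[[[1,0,0,1,0],[1,0,0,2,0],[1,0,0,3,0],[1,0,0,4,0],[1,0,0,4,0],[-1,0,0,4,0],[-1,0,0,4,0],[-1,0,0,4,0]]])

```text
time: 8.3
eef_pos: [0.5266, 0.3516, 0.1153]
tcp_rot: [0.828, 0.561, 0.002, 0.0]
contact_force: [0.5, 0.1, 0.5]
opening: 0.539
```

drive_tool(motion=[[[-1,0,0,0,0],[-1,0,0,0,0],[-1,0,0,0,0],[-1,0,0,-20,0],[-1,0,0,-60,0],[-1,0,0,-100,0],[-1,0,0,-140,0],[-1,0,0,-180,0]]])

```text
time: 8.97
eef_pos: [0.525, 0.3509, 0.2952]
tcp_rot: [0.828, 0.561, 0.0, -0.0]
contact_force: [0.3, 1.0, 0.1]
opening: 0.998
```

Run:
```python
from h import *
s,R=st()
for c in('side','top'):
    snap(c,'q_'+c)
    for n in('canister','canister_handle','mat','lever_grip','lever_pivot'):
        print(c,n,[(np.round(d['position'],1).tolist(),round(d['confidence'],2)) for d in ctrl.mark_of(n,c)[:2]])
a=cv2.imread('pics/q_top.png');b=cv2.imread('pics/q_side.png')
f=lambda a,y,x:cv2.resize(a[y:y+130,x:x+110],None,fx=3.6,fy=3.6,interpolation=cv2.INTER_CUBIC)
cv2.imwrite('pics/z4.png',np.hstack([f(a,150,330),f(b,95,260)]))
```

```text
t 8.97 tcp [0.525  0.3509 0.2952] x [0.371 0.929 0.   ] y [ 0.929 -0.371  0.   ] z [ 0.  0. -1.] F [0.3 1.  0.1] op 0.998
side canister [([241.1, 318.4], 0.62), ([347.9, 128.6], 0.18)]
side canister_handle [([242.9, 293.3], 0.88), ([280.9, 202.2], 0.15)]
side mat [([241.3, 317.1], 0.77)]
side lever_grip [([351.9, 127.7], 0.38), ([188.9, 300.6], 0.18)]
side lever_pivot [([303.2, 136.5], 0.56)]
top canister [([139.3, 220.9], 0.8), ([302.2, 173.4], 0.24)]
top canister_handle [([132.6, 210.5], 0.98)]
top mat [([143.5, 213.7], 0.97), ([209.8, 218.7], 0.36)]
top lever_grip [([397.9, 266.5], 0.63)]
top lever_pivot [([384.9, 200.6], 0.76)]
```

View pics/z4.png

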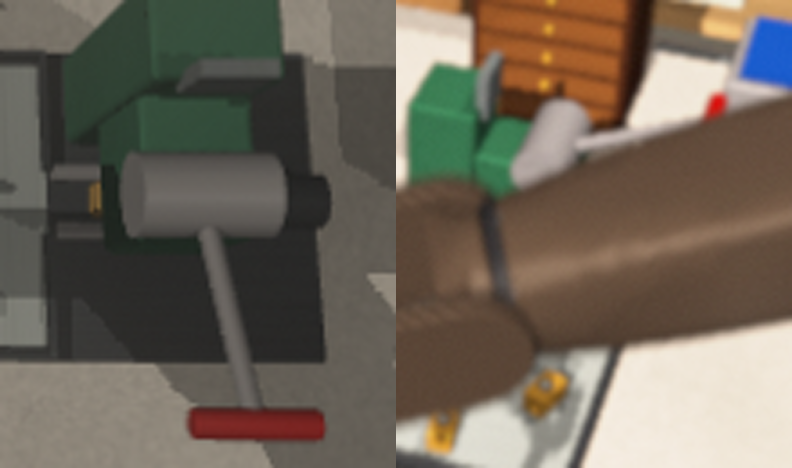

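Run:
```python
from h import *
print(at_z('top',[[382.8,267.5],[420.3,267.5],[401.5,267.5]],.275).round(4).tolist())
# tray edges: inner floor corners in t0 (crop z0): 
z=np.array([[423,20],[772,20],[772,392],[423,392]])-[396,0]
print(at_z('top',z/4.4+[258,160],.022).round(4).tolist())
# press base plate outline right corners
print(at_z('top',np.array([[300,55],[325,362]])/3.6+[330,150],.006).round(4).tolist())
shift([.47,-.05,.42])
```

```text
[[0.3822, -0.2674, 0.275], [0.3827, -0.3503, 0.275], [0.3825, -0.3088, 0.275]]
[[0.683, -0.0111, 0.022], [0.6833, -0.2526, 0.022], [0.4292, -0.2416, 0.022], [0.4287, -0.0101, 0.022]]
[[0.6852, -0.4705, 0.006], [0.4264, -0.4707, 0.006]]
t 9.57 tcp [0.525  0.3508 0.2919] x [ 0.371  0.929 -0.002] y [ 0.929 -0.371 -0.002] z [-0.002 -0.001 -1.   ] F [ 0.2  0.  -0. ] op 1.006
shift mm [-392.8   97.4 -127.6]
```

drive_tool(motion=[[[1,-10,3,-38,0],[1,-30,8,-74,-3],[1,-60,15,-100,-6],[1,-98,24,-120,-10],[1,-138,34,-125,-14],[1,-178,44,-125,-18],[1,-218,54,-125,-22],[1,-258,64,-125,-22]]])

```text
time: 10.23
eef_pos: [0.4884, 0.0867, 0.4184]
tcp_rot: [0.705, 0.71, 0.0, 0.0]
contact_force: [0.8, -0.2, 1.1]
opening: 0.003
```

```bash
python3 -c "
from h import *
shift([.4,-.25,.42]);shift([.381,-.284,.30])"
```

```text
t 10.23 tcp [0.4884 0.0867 0.4184] x [-0.007  1.    -0.   ] y [1.    0.007 0.001] z [ 0.001 -0.    -1.   ] F [ 0.8 -0.2  1.1] op 0.003
shift mm [-336.   -90.9   -1.6]
t 10.23 tcp [0.4884 0.0867 0.4184] x [-0.007  1.    -0.   ] y [1.    0.007 0.001] z [ 0.001 -0.    -1.   ] F [ 0.8 -0.2  1.1] op 0.003
shift mm [-369.9 -110.2  118.3]
```

drive_tool(motion=[[[1,-40,-8,0,0],[1,-80,-18,0,0],[1,-120,-30,0,0],[1,-160,-42,0,0],[1,-200,-55,0,0],[1,-240,-66,0,0],[1,-280,-78,0,0],[1,-315,-92,10,0]]])

```text
time: 10.9
eef_pos: [0.3978, -0.2296, 0.4101]
tcp_rot: [0.706, 0.708, 0.0, 0.002]
contact_force: [1.0, -0.1, -0.1]
opening: 0.001
```

drive_tool(motion=[[[1,-30,-8,20,0],[1,-50,-15,50,0],[1,-55,-18,80,0],[1,-55,-18,100,0],[1,-55,-18,104,0],[1,-55,-18,104,0],[1,-55,-18,104,0],[1,-55,-18,104,0]]])

```text
time: 11.57
eef_pos: [0.3815, -0.2826, 0.3066]
tcp_rot: [0.705, 0.709, -0.0, 0.002]
contact_force: [-0.1, 0.1, 0.5]
opening: -0.001
```

Run:
```python
from h import *
shift([.381,-.284,.281])
a=snap('side','s5');b=snap('top','t5')
f=lambda a,y,x:cv2.resize(a[y:y+130,x:x+110],None,fx=3.6,fy=3.6,interpolation=cv2.INTER_CUBIC)
cv2.imwrite('pics/z5.png',np.hstack([f(b,180,330),f(a,70,280)])[:,:,::-1])
```

```text
t 11.57 tcp [ 0.3815 -0.2826  0.3066] x [-0.005  1.    -0.003] y [1.    0.005 0.003] z [ 0.003 -0.003 -1.   ] F [-0.1  0.1  0.5] op -0.001
shift mm [-1.4 -0.6 25.6]
```

View pics/z5.png

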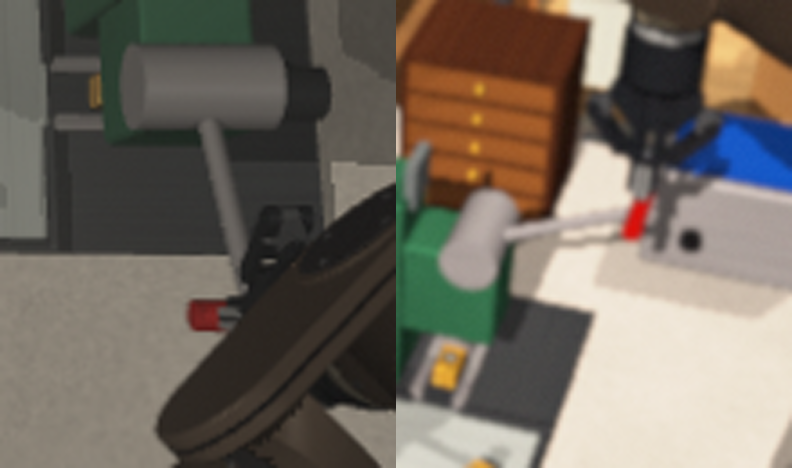

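drive_tool(motion=[[[1,0,0,15,0],[1,0,0,22,0],[1,0,-1,28,0],[1,0,-3,34,0],[1,0,-5,40,0],[1,0,-7,46,0],[1,0,-9,52,0],[1,0,-10,58,0]]])

```text
time: 12.33
eef_pos: [0.3702, -0.2825, 0.2462]
tcp_rot: [0.706, 0.708, -0.0, 0.0]
contact_force: [-3.1, 0.3, 5.2]
opening: -0.002
```

drive_tool(motion=[[[1,0,-1,8,0],[1,0,-2,16,0],[1,0,-3,24,0],[1,0,-4,32,0],[1,0,-4,40,0],[1,0,-4,48,0],[1,0,-3,56,0],[1,0,-3,64,0]]])

```text
time: 13.0
eef_pos: [0.3681, -0.2823, 0.1815]
tcp_rot: [0.706, 0.708, 0.0, 0.001]
contact_force: [-1.5, -1.7, 4.6]
opening: -0.003
```

Run:
```python
from h import *
shift([.379,-.284,.1485])
a=snap('side','s6');b=snap('top','t6')
f=lambda a,y,x:cv2.resize(a[y:y+130,x:x+110],None,fx=3.6,fy=3.6,interpolation=cv2.INTER_CUBIC)
cv2.imwrite('pics/z6.png',np.hstack([f(b,180,330),f(a,90,270)])[:,:,::-1])
```

```text
t 13.0 tcp [ 0.3681 -0.2823  0.1815] x [-0.004  1.    -0.   ] y [1.    0.004 0.001] z [ 0.001 -0.    -1.   ] F [-1.5 -1.7  4.6] op -0.003
shift mm [-1.8 10.8 33.1]
```

View pics/z6.png

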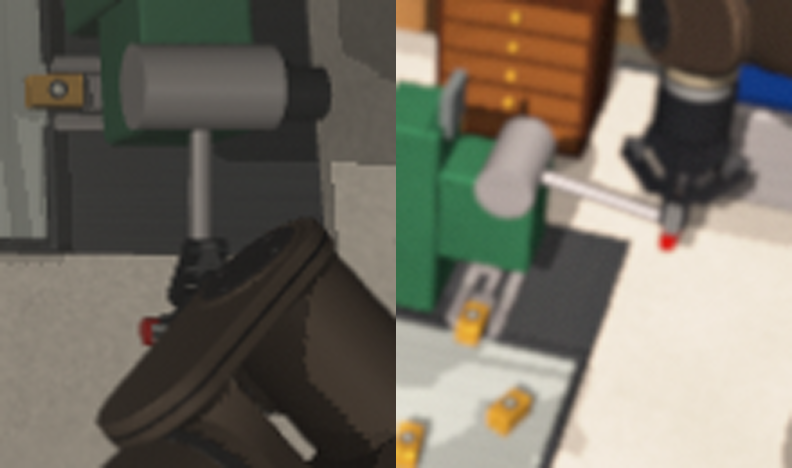

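drive_tool(motion=[[[1,0,3,8,0],[1,0,5,16,0],[1,0,7,24,0],[1,0,10,32,0],[1,0,13,40,0],[1,0,17,48,0],[1,0,20,55,0],[1,0,22,60,0]]])

```text
time: 13.77
eef_pos: [0.3904, -0.2821, 0.1215]
tcp_rot: [0.706, 0.708, 0.0, 0.0]
contact_force: [-1.0, -0.1, 7.0]
opening: 0.0
```

drive_tool(motion=[[[1,0,1,1,0],[1,0,1,2,0],[1,0,1,3,0],[1,0,2,4,0],[1,0,2,5,0],[1,0,2,6,0],[1,0,2,6,0],[1,0,2,6,0]]])

```text
time: 14.43
eef_pos: [0.3926, -0.2822, 0.1176]
tcp_rot: [0.706, 0.708, 0.001, 0.0]
contact_force: [-3.3, 2.2, 12.8]
opening: 0.001
```

drive_tool(motion=[[[1,0,0,1,0],[1,0,0,2,0],[1,0,0,2,0],[1,0,0,2,0],[1,0,0,2,0],[1,0,0,2,0],[1,0,0,2,0],[1,0,0,2,0]]])

```text
time: 15.1
eef_pos: [0.3929, -0.2823, 0.1171]
tcp_rot: [0.706, 0.708, 0.001, 0.0]
contact_force: [-5.4, 5.2, 19.0]
opening: -0.0
```

Run:
```python
from h import *
st()
a=snap('side','s7');b=snap('top','t7')
a=cv2.imread('pics/t7.png');hsv=cv2.cvtColor(a,cv2.COLOR_BGR2HSV); mm=cv2.inRange(hsv,(8,70,60),(32,255,255)); mm[:, :258]=0;mm[:,370:]=0;mm[:160]=0;mm[255:]=0
mm=cv2.morphologyEx(mm,cv2.MORPH_CLOSE,np.ones((3,3)))
n,l,stt,ce=cv2.connectedComponentsWithStats(mm)
for i in range(1,n):
  if stt[i,4]>20:
    w=at_z('top',np.argwhere(l==i)[:,::-1],.035)[:,:2];r=cv2.minAreaRect((w*1000).astype(np.float32));print(stt[i].tolist(),w.mean(0).round(4),np.round(np.array(r[0]+r[1]+(r[2],)),1))
```

```text
t 15.1 tcp [ 0.3929 -0.2823  0.1171] x [-0.004  1.     0.001] y [1.    0.004 0.001] z [ 0.001  0.001 -1.   ] F [-5.4  5.2 19. ] op -0.0
[299, 170, 17, 13, 128] [ 0.6438 -0.1385] [ 644.1 -138.9   27.8   47.8   18.8]
[273, 172, 16, 11, 129] [ 0.6404 -0.0598] [640.7 -60.   28.6  45.4   5.9]
[272, 197, 16, 10, 126] [ 0.5673 -0.055 ] [ 5.673e+02 -5.570e+01  2.690e+01  4.440e+01  1.000e-01]
[323, 201, 16, 9, 129] [ 0.5569 -0.2057] [ 5.571e+02 -2.061e+02  2.380e+01  4.510e+01  1.000e-01]
[299, 223, 17, 14, 134] [ 0.4849 -0.1347] [ 485.  -134.6   45.6   27.8   68.1]
```

drive_tool(motion=[[[1,0,0,-2,0],[1,0,0,-5,0],[1,0,-2,-10,0],[1,0,-4,-15,0],[1,0,-7,-21,0],[1,0,-10,-27,0],[1,0,-13,-33,0],[1,0,-15,-39,0]]])

```text
time: 15.87
eef_pos: [0.3775, -0.282, 0.1545]
tcp_rot: [0.706, 0.708, 0.001, 0.001]
contact_force: [2.7, 0.8, 4.3]
opening: -0.001
```

drive_tool(motion=[[[1,0,-2,-6,0],[1,0,-4,-12,0],[1,0,-6,-18,0],[1,0,-8,-24,0],[1,0,-9,-30,0],[1,0,-10,-36,0],[1,0,-10,-42,0],[1,0,-11,-48,0]]])

```text
time: 16.53
eef_pos: [0.3653, -0.2822, 0.2015]
tcp_rot: [0.706, 0.709, -0.0, -0.0]
contact_force: [1.5, 0.0, 3.6]
opening: -0.002
```

drive_tool(motion=[[[1,0,0,-6,0],[1,0,0,-12,0],[1,0,0,-18,0],[1,0,0,-24,0],[1,0,1,-30,0],[1,0,2,-36,0],[1,0,3,-42,0],[1,0,4,-48,0]]])

```text
time: 17.2
eef_pos: [0.3696, -0.2821, 0.2496]
tcp_rot: [0.706, 0.709, -0.0, -0.0]
contact_force: [1.2, -0.7, 1.5]
opening: 0.001
```

drive_tool(motion=[[[1,0,2,-6,0],[1,0,4,-12,0],[1,0,6,-18,0],[1,0,8,-24,0],[1,0,10,-30,0],[1,0,12,-36,0],[1,0,12,-42,0],[1,0,12,-50,0]]])

```text
time: 17.87
eef_pos: [0.3813, -0.2819, 0.299]
tcp_rot: [0.706, 0.709, -0.0, -0.001]
contact_force: [-0.1, -0.4, 0.4]
opening: 0.001
```

Run:
```python
from h import *
a=snap('side','s8');b=snap('top','t8')
for c in('top','side'):print([(np.round(d['position'],1).tolist(),round(d['confidence'],2)) for d in ctrl.mark_of('lever_grip',c)[:2]])
f=lambda a,y,x:cv2.resize(a[y:y+130,x:x+110],None,fx=3.6,fy=3.6,interpolation=cv2.INTER_CUBIC)
cv2.imwrite('pics/z8.png',np.hstack([f(b,180,330),f(a,70,280)])[:,:,::-1])
shift([.557,-.16,.15])
```

```text
[([400.6, 264.9], 0.71), ([259.5, 129.7], 0.16)]
[([347.6, 130.4], 0.53)]
t 18.07 tcp [ 0.3815 -0.2822  0.2994] x [-0.004  1.    -0.   ] y [ 1.     0.004 -0.   ] z [-0. -0. -1.] F [-0.8 -0.4  0.1] op 0.001
shift mm [121.6 176.  149.3]
```

View pics/z8.png

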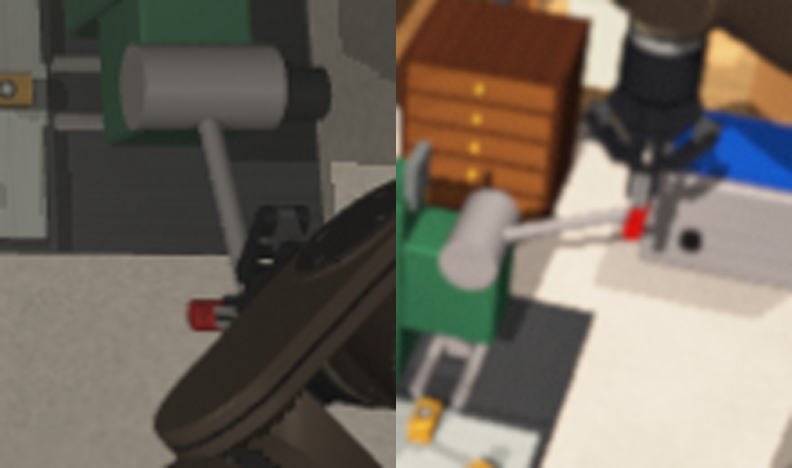

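drive_tool(motion=[[[0.06,20,10,-15,0],[0.06,60,25,-15,5],[0.06,100,50,-10,10],[0.06,130,80,10,15],[0.06,147,104,45,21],[0.06,147,104,85,21],[0.06,147,104,125,21],[0.06,147,104,165,21]]], grip_force=60)

```text
time: 18.73
eef_pos: [0.4853, -0.1337, 0.1386]
tcp_rot: [0.822, 0.569, 0.0, 0.0]
contact_force: [0.8, -0.4, -0.6]
opening: 0.473
```

```bash
cat >> h.py <<'E'
def blocks(name):
    snap('top',name);a=cv2.imread(f'pics/{name}.png');hsv=cv2.cvtColor(a,cv2.COLOR_BGR2HSV); mm=cv2.inRange(hsv,(8,70,60),(32,255,255)); mm[:, :170]=0;mm[:,345:]=0;mm[:160]=0;mm[255:]=0
    mm=cv2.morphologyEx(mm,cv2.MORPH_CLOSE,np.ones((3,3)))
    n,l,stt,ce=cv2.connectedComponentsWithStats(mm)
    for i in range(1,n):
        if stt[i,4]>20:
            w=at_z('top',np.argwhere(l==i)[:,::-1],.036 if stt[i,0]>255 else .069)[:,:2];(c,(p,q),t)=cv2.minAreaRect((w*1000).astype(np.float32))
            ang=t if p>q else t+90
            ang=ang%180
            print('blk',np.round(c,1),'size',round(p),round(q),'long axis deg',round(ang,1),'n',stt[i,4])
E
python3 -c "
from h import *
blocks('b1')
s,R=shift([.485,-.135,.015]) if 0 else (0,0)
shift([.485,-.135,.015])"
```

```text
blk [667.3 -37.3] size 28 42 long axis deg 90.1 n 137
blk [ 643.9 -138.8] size 28 48 long axis deg 108.8 n 128
blk [567.1 -55.6] size 27 44 long axis deg 90.1 n 127
t 18.78 tcp [ 0.4791 -0.1313  0.1287] x [0.354 0.935 0.002] y [ 0.935 -0.354 -0.017] z [-0.015  0.008 -1.   ] F [-4.5  0.4 -4.7] op 0.47
shift mm [ -1.6   8.8 113.5]
```

```bash
python3 -c "
from h import *
shift([.485,-.135,.015])"
```

```text
t 18.78 tcp [ 0.4791 -0.1313  0.1287] x [0.354 0.935 0.002] y [ 0.935 -0.354 -0.017] z [-0.015  0.008 -1.   ] F [-4.5  0.4 -4.7] op 0.47
shift mm [ -1.6   8.8 113.5]
```

drive_tool(motion=[[[0.06,0,0,20,0],[0.06,0,0,50,0],[0.06,0,0,80,0],[0.06,0,0,105,0],[0.06,0,0,118,0],[0.06,0,0,118,0],[1,0,0,118,0],[1,0,0,118,0]]])

```text
time: 19.45
eef_pos: [0.486, -0.1354, 0.0239]
tcp_rot: [0.823, 0.568, 0.001, 0.001]
contact_force: [1.2, 0.4, -0.9]
opening: 0.282
```

drive_tool(motion=[[[1,0,0,0,0],[1,0,0,0,0],[1,0,0,0,0],[1,0,0,-10,0],[1,0,0,-40,0],[1,0,0,-80,0],[1,0,0,-120,0],[1,0,0,-120,0]]])

```text
time: 20.12
eef_pos: [0.4903, -0.1372, 0.1526]
tcp_rot: [0.823, 0.568, 0.004, 0.008]
contact_force: [2.3, -0.8, -0.3]
opening: 0.285
```

```bash
python3 -c "
from h import *
shift([.5733,.1028,.11])"
```

```text
t 20.12 tcp [ 0.4903 -0.1372  0.1526] x [ 0.354  0.935 -0.002] y [ 0.935 -0.354  0.018] z [ 0.016 -0.008 -1.   ] F [ 2.3 -0.8 -0.3] op 0.285
shift mm [254.   -8.1  42. ]
```

drive_tool(motion=[[[1,20,0,0,0],[1,60,0,0,-4],[1,100,-1,0,-8],[1,140,-1,0,-12],[1,180,-2,5,-16],[1,220,-2,15,-16],[1,245,-3,25,-16],[1,254,-3,30,-16]]])

```text
time: 20.78
eef_pos: [0.5723, 0.1073, 0.1119]
tcp_rot: [0.735, 0.678, 0.0, -0.0]
contact_force: [-0.7, -0.7, -1.5]
opening: 0.289
```

drive_tool(motion=[[[1,0,0,5,0],[1,0,0,15,0],[1,0,0,28,0],[1,0,0,38,0],[1,0,0,46,0],[1,0,0,50,0],[1,0,0,50,0],[1,0,0,50,0]]])

```text
time: 21.45
eef_pos: [0.5722, 0.1033, 0.0621]
tcp_rot: [0.736, 0.677, -0.0, -0.0]
contact_force: [-0.6, 0.4, -1.1]
opening: 0.285
```

```bash
python3 -c "
from h import *
shift([.5733,.1028,.05])"
```

```text
t 21.45 tcp [0.5722 0.1033 0.0621] x [ 0.084  0.996 -0.   ] y [ 0.996 -0.084 -0.   ] z [-0. -0. -1.] F [-0.6  0.4 -1.1] op 0.285
shift mm [-0.4  1.1 12.1]
```

drive_tool(motion=[[[1,0,0,3,0],[1,0,0,5,0],[1,0,0,5,0],[1,0,0,6,0],[1,0,0,6,0],[1,0,0,6,0],[1,0,0,6,0],[1,0,0,6,0]]])

```text
time: 22.12
eef_pos: [0.5723, 0.1038, 0.0564]
tcp_rot: [0.736, 0.677, 0.0, 0.0]
contact_force: [0.0, -1.0, -2.1]
opening: 0.284
```

drive_tool(motion=[[[1,0,0,1,0],[1,0,0,2,0],[1,0,0,3,0],[1,0,0,3,0],[1,0,0,3,0],[1,0,0,3,0],[1,0,0,3,0],[1,0,0,3,0]]])

```text
time: 22.78
eef_pos: [0.5725, 0.1038, 0.0563]
tcp_rot: [0.736, 0.677, -0.001, -0.0]
contact_force: [-6.3, 0.0, 12.8]
opening: 0.285
```

drive_tool(motion=[[[1,0,0,-2,0],[0.06,0,0,-2,0],[0.06,0,0,-2,0],[0.06,0,0,-2,0],[0.06,0,0,-10,0],[0.06,0,0,-30,0],[0.06,0,0,-60,0],[0.06,0,0,-80,0]]])

```text
time: 23.45
eef_pos: [0.5729, 0.1038, 0.1356]
tcp_rot: [0.736, 0.677, 0.001, 0.001]
contact_force: [0.9, 1.3, 0.7]
opening: 0.468
```

drive_tool(motion=[[[0.06,-30,1,0,-2],[0.06,-70,2,0,-5],[0.06,-110,3,0,-5],[0.06,-150,4,0,-5],[0.06,-190,5,0,-5],[0.06,-230,6,0,-5],[0.06,-254,6,10,-5],[0.06,-254,6,10,-5]]])

```text
time: 24.12
eef_pos: [0.5563, -0.1543, 0.1227]
tcp_rot: [0.708, 0.707, -0.001, 0.0]
contact_force: [-0.6, 0.8, -0.3]
opening: 0.471
```

```bash
python3 -c "
from h import *
blocks('b2')
shift([.557,-.196,.016])"
```

```text
blk [667.3 -35.8] size 28 45 long axis deg 90.1 n 136
blk [ 643.6 -137.5] size 29 46 long axis deg 112.2 n 94
blk [573.5 102.9] size 26 40 long axis deg 90.1 n 124
blk [567.1 -55.6] size 27 44 long axis deg 90.1 n 127
t 24.17 tcp [ 0.5564 -0.152   0.1228] x [0.    1.    0.001] y [ 1.    -0.    -0.001] z [-0.001  0.001 -1.   ] F [ 0.9  0.7 -0.4] op 0.466
shift mm [-44.    0.8 106.8]
```

drive_tool(motion=[[[0.06,0,1,25,0],[0.06,-5,1,50,0],[0.06,-20,1,62,0],[0.06,-40,1,68,0],[0.06,-44,1,85,0],[0.06,-44,1,100,0],[0.06,-44,1,105,0],[0.06,-44,1,105,0]]])

```text
time: 24.83
eef_pos: [0.5573, -0.1921, 0.0168]
tcp_rot: [0.705, 0.709, -0.0, -0.002]
contact_force: [0.2, -0.7, 0.3]
opening: 0.468
```

drive_tool(motion=[[[0.06,0,0,0,0],[1,0,0,0,0],[1,0,0,0,0],[1,0,0,0,0],[1,0,0,0,0],[1,0,0,0,0],[1,5,0,-15,0],[1,30,0,-40,0]]])

```text
time: 25.5
eef_pos: [0.556, -0.1652, 0.0558]
tcp_rot: [0.707, 0.707, -0.001, -0.002]
contact_force: [0.3, 0.1, -0.8]
opening: 0.285
```

```bash
python3 -c "
from h import *
shift([.5215,.1171,.10])"
```

```text
t 25.5 tcp [ 0.556  -0.1652  0.0558] x [-0.001  1.     0.001] y [ 1.     0.001 -0.005] z [-0.005  0.001 -1.   ] F [ 0.3  0.1 -0.8] op 0.285
shift mm [282.4 -34.5 -43.7]
```

drive_tool(motion=[[[1,5,0,-35,0],[1,40,-4,-55,0],[1,80,-9,-60,0],[1,120,-14,-60,2],[1,160,-19,-60,5],[1,200,-25,-60,5],[1,240,-30,-60,5],[1,275,-34,-55,5]]])

```text
time: 26.17
eef_pos: [0.5224, 0.1131, 0.1137]
tcp_rot: [0.736, 0.677, 0.0, 0.0]
contact_force: [0.1, -0.4, -1.7]
opening: 0.286
```

drive_tool(motion=[[[1,9,0,5,0],[1,9,0,15,0],[1,9,0,30,0],[1,9,0,40,0],[1,9,0,50,0],[1,9,0,54,0],[1,9,0,54,0],[1,9,0,54,0]]])

```text
time: 26.83
eef_pos: [0.524, 0.1193, 0.0591]
tcp_rot: [0.736, 0.677, -0.0, -0.0]
contact_force: [0.9, -0.6, -1.3]
opening: 0.289
```

```bash
python3 -c "
from h import *
shift([.5215,.118,.05])"
```

```text
t 26.83 tcp [0.524  0.1193 0.0591] x [ 0.084  0.996 -0.   ] y [ 0.996 -0.084 -0.   ] z [-0. -0. -1.] F [ 0.9 -0.6 -1.3] op 0.289
shift mm [-1.5 -2.4  9.1]
```

drive_tool(motion=[[[1,-1,-2,4,0],[1,-1,-2,7,0],[1,-1,-2,9,0],[1,-1,-2,10,0],[1,-1,-2,10,0],[1,-1,-2,10,0],[0.1,-1,-2,9,0],[0.1,-1,-2,9,0]]])

```text
time: 27.5
eef_pos: [0.5227, 0.1192, 0.0515]
tcp_rot: [0.736, 0.677, 0.001, 0.001]
contact_force: [-0.2, -0.5, -0.4]
opening: 0.454
```

drive_tool(motion=[[[0.1,0,0,0,0],[0.1,0,0,0,0],[0.1,0,0,-5,0],[0.1,0,0,-20,0],[0.1,0,0,-50,0],[0.1,0,0,-75,0],[0.06,0,0,-75,0],[0.06,0,0,-75,0]]])

```text
time: 28.17
eef_pos: [0.5232, 0.1192, 0.1274]
tcp_rot: [0.736, 0.677, 0.002, 0.001]
contact_force: [-0.2, 0.4, 0.2]
opening: 0.469
```

```bash
python3 -c "
from h import *
shift([.567,-.056,.10])"
```

```text
t 28.17 tcp [0.5232 0.1192 0.1274] x [0.083 0.997 0.001] y [ 0.997 -0.083  0.004] z [ 0.004  0.    -1.   ] F [-0.2  0.4  0.2] op 0.469
shift mm [-171.    58.1   27.6]
```

drive_tool(motion=[[[0.06,-20,7,0,0],[0.06,-55,20,0,-2],[0.06,-90,32,0,-5],[0.06,-125,44,0,-5],[0.06,-155,53,5,-5],[0.06,-171,58,20,-5],[0.06,-171,58,27,-5],[0.06,-171,58,27,-5]]])

```text
time: 28.83
eef_pos: [0.5627, -0.0562, 0.0945]
tcp_rot: [0.706, 0.708, -0.002, -0.003]
contact_force: [-0.7, 1.3, -1.7]
opening: 0.47
```

```bash
python3 -c "
from h import *
blocks('b3')
shift([.567,-.056,.0175])"
```

```text
blk [573.5 102.9] size 26 40 long axis deg 90.1 n 124
blk [521.7 103.6] size 26 43 long axis deg 90.0 n 130
t 28.88 tcp [ 0.5633 -0.0554  0.0957] x [-0.003  1.     0.002] y [ 1.     0.003 -0.005] z [-0.005  0.002 -1.   ] F [ 0.7  0.9 -0.4] op 0.466
shift mm [-0.7  4.1 78.2]
```

drive_tool(motion=[[[0.06,0,2,15,0],[0.06,0,2,35,0],[0.06,0,2,55,0],[0.06,0,2,70,0],[0.06,0,2,78,0],[0.06,0,2,79,0],[0.06,0,2,79,0],[1,0,2,79,0]]])

```text
time: 29.55
eef_pos: [0.5682, -0.0557, 0.0205]
tcp_rot: [0.705, 0.709, 0.0, 0.001]
contact_force: [0.1, 0.0, 0.6]
opening: 0.35
```

drive_tool(motion=[[[1,0,0,0,0],[1,0,0,0,0],[1,0,0,0,0],[1,0,0,0,0],[1,0,0,-15,0],[1,0,0,-50,0],[1,0,0,-85,0],[1,0,0,-100,0]]])

```text
time: 30.22
eef_pos: [0.569, -0.0567, 0.1234]
tcp_rot: [0.706, 0.708, 0.001, 0.002]
contact_force: [1.6, -0.6, -1.6]
opening: 0.289
```

```bash
python3 -c "
from h import *
shift([.4697,.1114,.12])"
```

```text
t 30.22 tcp [ 0.569  -0.0567  0.1234] x [-0.004  1.    -0.002] y [1.    0.004 0.005] z [ 0.005 -0.002 -1.   ] F [ 1.6 -0.6 -1.6] op 0.289
shift mm [168.5 -98.7   2.6]
```

drive_tool(motion=[[[1,20,-12,0,0],[1,50,-30,0,2],[1,80,-48,0,5],[1,110,-66,0,5],[1,140,-84,0,5],[1,160,-95,0,5],[1,168,-99,0,5],[1,168,-99,0,5]]])

```text
time: 30.88
eef_pos: [0.4661, 0.1128, 0.1186]
tcp_rot: [0.735, 0.678, -0.001, -0.0]
contact_force: [0.2, -0.9, -1.9]
opening: 0.288
```

drive_tool(motion=[[[1,0,0,8,0],[1,0,0,22,0],[1,0,0,38,0],[1,0,0,50,0],[1,0,0,58,0],[1,0,0,62,0],[1,0,0,62,0],[1,0,0,62,0]]])

```text
time: 31.55
eef_pos: [0.4682, 0.111, 0.0574]
tcp_rot: [0.736, 0.677, 0.0, 0.0]
contact_force: [0.3, -0.5, -2.8]
opening: 0.286
```

```bash
python3 -c "
from h import *
shift([.4697,.1114,.0535])"
```

```text
t 31.55 tcp [0.4682 0.111  0.0574] x [ 0.084  0.996 -0.   ] y [ 0.996 -0.084  0.   ] z [ 0. -0. -1.] F [ 0.3 -0.5 -2.8] op 0.286
shift mm [0.5 1.5 3.9]
```

drive_tool(motion=[[[1,0,1,2,0],[1,0,1,4,0],[1,0,1,5,0],[1,0,1,5,0],[0.1,0,1,4,0],[0.1,0,1,4,0],[0.1,0,1,4,0],[0.1,0,1,0,0]]])

```text
time: 32.22
eef_pos: [0.468, 0.1115, 0.0567]
tcp_rot: [0.736, 0.677, -0.001, -0.001]
contact_force: [0.3, 0.4, 0.4]
opening: 0.45
```

drive_tool(motion=[[[0.1,0,0,-15,0],[0.1,0,0,-45,0],[0.06,-15,12,-75,0],[0.06,-45,38,-75,-6],[0.06,-75,63,-75,-12],[0.06,-105,88,-75,-18],[0.06,-135,113,-75,-24],[0.06,-165,138,-75,-24]]])

```text
time: 32.88
eef_pos: [0.5933, -0.0661, 0.1326]
tcp_rot: [0.578, 0.816, 0.0, 0.0]
contact_force: [1.3, 0.7, 0.4]
opening: 0.47
```

```bash
python3 -c "
from h import *
blocks('b4')
shift([.642,-.138,.10])"
```

```text
blk [573.5 102.8] size 26 46 long axis deg 90.1 n 129
blk [521.7 103.6] size 26 43 long axis deg 90.0 n 130
blk [470.8 111.2] size 43 25 long axis deg 90.0 n 132
t 32.93 tcp [ 0.5972 -0.0721  0.1333] x [-0.326  0.945 -0.006] y [0.945 0.326 0.004] z [ 0.006 -0.005 -1.   ] F [ 1.1 -3.8  1.3] op 0.471
shift mm [-76.7  20.7  33.8]
```

drive_tool(motion=[[[0.06,-25,7,0,0],[0.06,-55,15,0,0],[0.06,-78,21,0,0],[0.06,-84,22,10,0],[0.06,-84,22,25,0],[0.06,-84,22,33,0],[0.06,-84,22,33,0],[0.06,-84,22,33,0]]])

```text
time: 33.6
eef_pos: [0.6391, -0.1347, 0.0972]
tcp_rot: [0.579, 0.816, -0.0, -0.002]
contact_force: [-0.0, 0.6, 0.9]
opening: 0.469
```

```bash
python3 -c "
from h import *
a=snap('side','s9');cv2.imwrite('pics/z9.png',cv2.resize(a[160:290,210:340],None,fx=4.5,fy=4.5,interpolation=cv2.INTER_CUBIC)[:,:,::-1])
shift([.642,-.138,.018])"
```

```text
t 33.65 tcp [ 0.64   -0.1351  0.0985] x [-0.33   0.944  0.001] y [ 0.944  0.33  -0.001] z [-0.002  0.001 -1.   ] F [-1.   0.2  0.4] op 0.47
shift mm [-3.5  1.1 80.5]
```

View pics/z9.png

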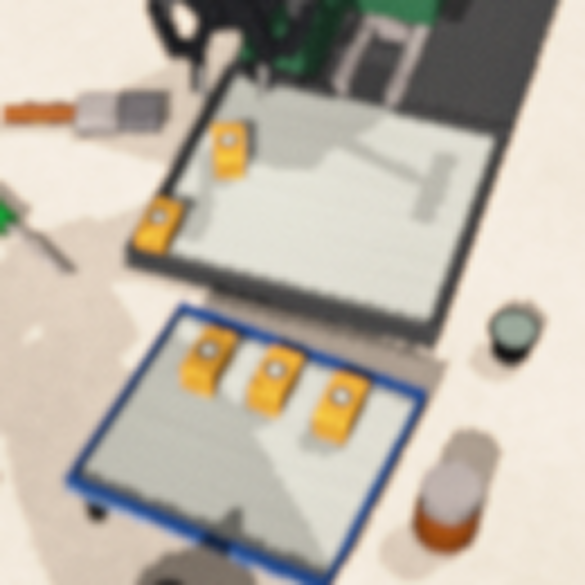

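drive_tool(motion=[[[0.06,-3,1,15,0],[0.06,-3,1,35,0],[0.06,-3,1,55,0],[0.06,-3,1,70,0],[0.06,-3,1,78,0],[0.06,-3,1,79,0],[0.06,-3,1,79,0],[0.06,-3,1,79,0]]])

```text
time: 34.32
eef_pos: [0.6437, -0.1393, 0.0214]
tcp_rot: [0.579, 0.815, 0.0, 0.001]
contact_force: [0.7, -0.6, -0.0]
opening: 0.472
```

drive_tool(motion=[[[1,0,0,0,0],[1,0,0,0,0],[1,0,0,0,0],[1,0,0,0,0],[1,0,0,0,0],[1,0,0,0,0],[1,0,0,-10,0],[1,0,0,-30,0]]])

```text
time: 34.98
eef_pos: [0.6397, -0.1379, 0.047]
tcp_rot: [0.579, 0.815, -0.001, -0.004]
contact_force: [-0.3, 0.5, -2.1]
opening: 0.287
```

```bash
python3 -c "
from h import *
shift([.5632,.186,.12])"
```

```text
t 34.98 tcp [ 0.6397 -0.1379  0.047 ] x [-0.329  0.944  0.005] y [ 0.944  0.329 -0.006] z [-0.008  0.003 -1.   ] F [-0.3  0.5 -2.1] op 0.287
shift mm [331.4  33.9 -71.4]
```

drive_tool(motion=[[[1,5,0,-35,0],[1,30,3,-65,0],[1,70,7,-70,4],[1,110,11,-70,9],[1,150,15,-70,14],[1,190,19,-70,19],[1,230,23,-70,24],[1,268,27,-70,24]]])

```text
time: 35.65
eef_pos: [0.5782, 0.1248, 0.1198]
tcp_rot: [0.737, 0.676, -0.001, -0.001]
contact_force: [0.8, 0.9, -2.3]
opening: 0.288
```

```bash
python3 -c "
from h import *
shift([.5632,.186,.0535])"
```

```text
t 35.65 tcp [0.5782 0.1248 0.1198] x [ 0.086  0.996 -0.   ] y [ 0.996 -0.086 -0.002] z [-0.002  0.    -1.   ] F [ 0.8  0.9 -2.3] op 0.288
shift mm [ 59.7 -20.1  66.4]
```

drive_tool(motion=[[[1,30,-10,0,0],[1,55,-18,5,0],[1,60,-20,20,0],[1,60,-20,36,0],[1,60,-20,50,0],[1,60,-20,60,0],[1,60,-20,61,0],[1,60,-20,61,0]]])

```text
time: 36.32
eef_pos: [0.5645, 0.1838, 0.0582]
tcp_rot: [0.736, 0.677, -0.001, -0.001]
contact_force: [-0.4, 0.4, -0.6]
opening: 0.288
```

```bash
python3 -c "
from h import *
shift([.5632,.186,.053])"
```

```text
t 36.32 tcp [0.5645 0.1838 0.0582] x [ 0.084  0.996 -0.001] y [ 0.996 -0.084 -0.002] z [-0.002 -0.    -1.   ] F [-0.4  0.4 -0.6] op 0.288
shift mm [ 2.1 -1.4  5.2]
```

drive_tool(motion=[[[1,0,0,3,0],[1,0,0,5,0],[1,0,0,6,0],[1,0,0,6,0],[0.1,0,0,5,0],[0.1,0,0,5,0],[0.1,0,0,5,0],[0.1,0,0,0,0]]])

```text
time: 36.98
eef_pos: [0.5643, 0.1843, 0.0585]
tcp_rot: [0.736, 0.677, -0.001, -0.001]
contact_force: [-1.1, 0.4, -0.4]
opening: 0.451
```

drive_tool(motion=[[[0.1,0,0,-15,0],[0.1,0,0,-45,0],[0.06,0,0,-75,0],[0.06,-20,5,-85,0],[0.06,-55,15,-85,0],[0.06,-70,20,-85,0],[0.06,-70,20,-85,0],[0.06,-70,20,-85,0]]])

```text
time: 37.65
eef_pos: [0.5793, 0.1124, 0.1446]
tcp_rot: [0.737, 0.676, 0.0, -0.0]
contact_force: [0.2, 0.8, -0.2]
opening: 0.472
```

```bash
python3 -c "
from h import *
blocks('b5')
b=cv2.imread('pics/b5.png');cv2.imwrite('pics/z10.png',cv2.resize(b[155:260,160:290],None,fx=5,fy=5,interpolation=cv2.INTER_CUBIC))
shift([.667,-.037,.12])"
```

```text
blk [667.3 -35.8] size 28 45 long axis deg 90.1 n 141
blk [505.1 209.1] size 44 110 long axis deg 147.1 n 165
blk [472.2 172.5] size 69 32 long axis deg 4.7 n 86
t 37.7 tcp [0.579  0.1131 0.1443] x [0.084 0.996 0.   ] y [ 0.996 -0.084 -0.   ] z [-0.     0.001 -1.   ] F [-0.1  0.3  0.6] op 0.471
shift mm [-142.2  100.3   24.2]
```

View pics/z10.png

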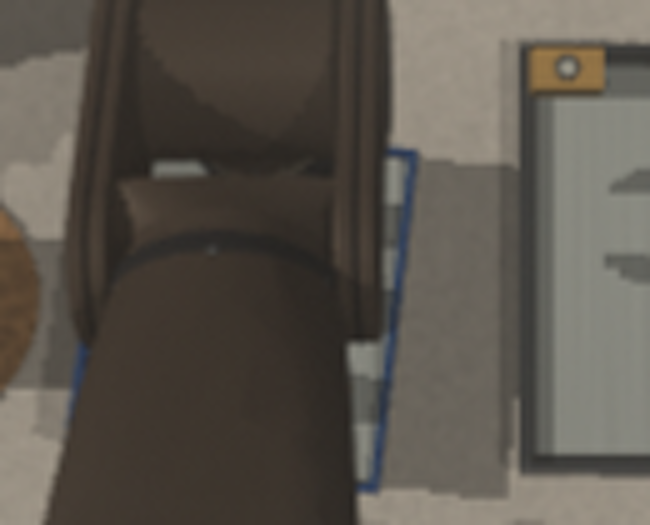

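drive_tool(motion=[[[0.06,-25,18,0,0],[0.06,-55,40,0,0],[0.06,-85,61,0,-2],[0.06,-115,82,0,-5],[0.06,-135,96,0,-5],[0.06,-141,100,10,-5],[0.06,-141,100,30,-5],[0.06,-141,100,40,-5]]])

```text
time: 38.37
eef_pos: [0.6658, -0.0347, 0.1014]
tcp_rot: [0.706, 0.709, -0.001, -0.002]
contact_force: [-0.4, -0.5, -0.3]
opening: 0.472
```

drive_tool(motion=[[[0.06,0,0,10,0],[0.06,0,0,20,0],[0.06,0,0,20,0],[0.06,0,0,20,0],[0.06,0,0,20,0],[0.06,0,0,20,0],[0.06,0,0,20,0],[0.06,0,0,20,0]]])

```text
time: 39.03
eef_pos: [0.6676, -0.036, 0.0853]
tcp_rot: [0.706, 0.709, 0.0, 0.001]
contact_force: [-0.1, -0.9, 0.1]
opening: 0.472
```

```bash
python3 -c "
from h import *
shift([.667,-.036,.025])"
```

```text
t 39.03 tcp [ 0.6676 -0.036   0.0853] x [-0.004  1.    -0.   ] y [1.    0.004 0.001] z [ 0.001 -0.    -1.   ] F [-0.1 -0.9  0.1] op 0.472
shift mm [-0.  -0.7 60.3]
```

drive_tool(motion=[[[0.06,0,0,15,0],[0.06,0,0,32,0],[0.06,0,0,48,0],[0.06,0,0,57,0],[0.06,0,0,60,0],[0.06,0,0,60,0],[0.06,0,0,60,0],[0.06,0,0,60,0]]])

```text
time: 39.7
eef_pos: [0.6681, -0.0361, 0.0255]
tcp_rot: [0.706, 0.709, 0.001, 0.001]
contact_force: [-0.1, -0.1, -0.2]
opening: 0.468
```

drive_tool(motion=[[[1,0,0,0,0],[1,0,0,0,0],[1,0,0,0,0],[1,0,0,0,0],[1,0,0,0,0],[1,0,0,-5,0],[1,0,0,-15,0],[1,0,0,-35,0]]])

```text
time: 40.37
eef_pos: [0.6641, -0.0353, 0.0561]
tcp_rot: [0.706, 0.708, -0.002, -0.003]
contact_force: [-0.5, 0.0, -2.6]
opening: 0.281
```

```bash
python3 -c "
from h import *
shift([.4934,.1918,.13])"
```

```text
t 40.37 tcp [ 0.6641 -0.0353  0.0561] x [-0.004  1.     0.002] y [ 1.     0.004 -0.008] z [-0.008  0.002 -1.   ] F [-0.5  0.  -2.6] op 0.281
shift mm [ 227.9 -170.4  -72.2]
```

drive_tool(motion=[[[1,0,0,-35,0],[1,20,-15,-65,0],[1,50,-38,-70,0],[1,82,-62,-70,2],[1,114,-87,-70,5],[1,146,-111,-70,5],[1,178,-136,-70,5],[1,205,-156,-70,5]]])

```text
time: 41.03
eef_pos: [0.5076, 0.1702, 0.129]
tcp_rot: [0.736, 0.677, -0.001, -0.001]
contact_force: [-0.4, 0.7, -1.5]
opening: 0.282
```

```bash
python3 -c "
from h import *
shift([.4934,.1918,.058])"
```

```text
t 41.03 tcp [0.5076 0.1702 0.129 ] x [0.083 0.997 0.   ] y [ 0.997 -0.083 -0.002] z [-0.002  0.    -1.   ] F [-0.4  0.7 -1.5] op 0.282
shift mm [ 20.4 -15.8  71.1]
```

drive_tool(motion=[[[1,15,-10,0,0],[1,20,-16,12,0],[1,20,-16,30,0],[1,20,-16,46,0],[1,20,-16,58,0],[1,20,-16,64,0],[1,20,-16,65,0],[1,20,-16,65,0]]])

```text
time: 41.7
eef_pos: [0.4961, 0.1893, 0.0639]
tcp_rot: [0.736, 0.677, -0.0, -0.0]
contact_force: [0.0, 0.2, -1.8]
opening: 0.284
```

```bash
python3 -c "
from h import *
shift([.4934,.1918,.058])"
```

```text
t 41.7 tcp [0.4961 0.1893 0.0639] x [ 0.084  0.996 -0.   ] y [ 0.996 -0.084 -0.001] z [-0.001 -0.    -1.   ] F [ 0.   0.2 -1.8] op 0.284
shift mm [ 2.3 -2.9  5.9]
```

Lower, release, and retreat clear for a final check.

drive_tool(motion=[[[1,2,-2,3,0],[1,2,-2,5,0],[1,2,-2,7,0],[1,2,-2,7,0],[0.1,2,-2,6,0],[0.1,2,-2,6,0],[0.1,2,-2,6,0],[0.1,2,-2,0,0]]])

```text
time: 42.37
eef_pos: [0.4934, 0.1917, 0.0635]
tcp_rot: [0.736, 0.677, -0.001, -0.001]
contact_force: [-0.0, -0.6, -0.7]
opening: 0.449
```

drive_tool(motion=[[[0.1,0,0,-15,0],[0.1,0,0,-50,0],[0.06,0,0,-90,0],[0.06,0,0,-130,0],[0.06,-30,-5,-170,0],[0.06,-70,-10,-200,0],[0.06,-110,-10,-220,0],[0.06,-150,-10,-220,0]]])

```text
time: 43.03
eef_pos: [0.4743, 0.0586, 0.2869]
tcp_rot: [0.735, 0.678, 0.003, 0.003]
contact_force: [1.3, -0.5, 0.3]
opening: 0.47
```

drive_tool(motion=[[[0.06,-40,0,0,0],[0.06,-80,0,0,0],[0.06,-120,0,0,0],[0.06,-150,0,0,0],[0.06,-150,0,0,0],[0.06,-150,0,0,0],[0.06,-150,0,0,0],[0.06,-150,0,0,0]]])

```text
time: 43.7
eef_pos: [0.4608, -0.0894, 0.2817]
tcp_rot: [0.735, 0.678, 0.0, -0.0]
contact_force: [0.4, 0.6, -0.4]
opening: 0.472
```

Run:
```python
from h import *
st();blocks('b6');a=snap('side','s10')
for c in('top','side'):print([(n,np.round(d['position'],1).tolist(),round(d['confidence'],2)) for n in('canister','canister_handle','lever_grip') for d in ctrl.mark_of(n,c)[:1]])
b=cv2.imread('pics/b6.png')
f=lambda a,y,x:cv2.resize(a[y:y+170,x:x+170],None,fx=2.35,fy=2.35,interpolation=cv2.INTER_CUBIC)
cv2.imwrite('pics/z11.png',np.hstack([f(b,130,110),f(a[:,:,::-1],180,180)]))
```

```text
t 43.7 tcp [ 0.4608 -0.0894  0.2817] x [0.082 0.997 0.   ] y [ 0.997 -0.082  0.   ] z [ 0.  0. -1.] F [ 0.4  0.6 -0.4] op 0.472
blk [573.5 104.2] size 26 43 long axis deg 90.1 n 127
blk [566.2 183.1] size 45 27 long axis deg 84.8 n 127
blk [521.7 103.6] size 26 43 long axis deg 90.0 n 129
blk [495.1 190.5] size 45 26 long axis deg 85.2 n 130
blk [ 474.6 -204.1] size 69 34 long axis deg 60.4 n 167
blk [470.8 111.2] size 43 25 long axis deg 90.0 n 132
[('canister', [142.4, 221.7], 0.76), ('canister_handle', [127.1, 209.3], 0.84), ('lever_grip', [400.2, 270.9], 0.89)]
[('canister', [241.2, 319.3], 0.7), ('canister_handle', [244.4, 295.3], 0.62), ('lever_grip', [349.5, 127.2], 0.43)]
```

View pics/z11.png

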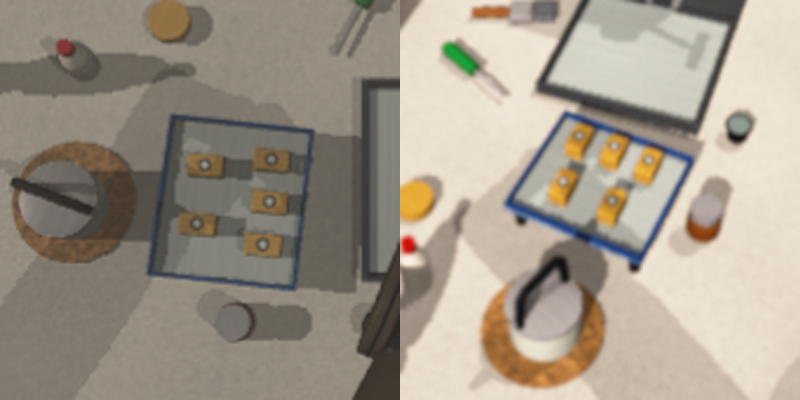

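```bash
python3 -c "
from h import *
print(ctrl.sign_off())"
```

```text
the job is handed in; nothing more can be done
None
```

The job is done and handed in at about 44 s of the 210 s.

- **Canister:** I lifted it by its handle, carried it level, and set it down upright close to the centre of the mat. I saw this only in the pictures and did not measure the exact offset.
- **Lever:** I pushed it down until it stopped moving and the force rose to 19 N. The last block came out to about 103 mm along the press's y. I then eased the lever up with the fingers resting on it, at roughly 0.5 rad/s, and the last pictures show it back at its starting position.
- **Blocks:** There were five: four already in the tray and the ejected one. One of the four was knocked into the tray corner during the run, so I gripped it just above the lip.

The final pictures show all five blocks lying apart on the stand floor inside the rim, the tray empty, the gripper clear of everything, and no bystander visibly moved. The lever angle has no direct reading, so "fully down" and "back up" rest on the contact force, the arm position and the pictures.

One check was slightly off. The final automatic block search also reported a sixth brass-coloured patch, about 34 x 69 mm, near (0.475, −0.204). It is not block-sized and lies outside the tray and stand, next to the arm. I took it to be something else and did not check it further.

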